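Slide a loaded tray over the gap to the packing stand

ROBOT

A 7-joint arm with a two-finger parallel gripper is mounted at the origin on the work surface. World frame = base frame: x ahead of the robot, y to its left, z up, the work surface at z = 0. Lengths are in m, angles in rad, forces in N, time in s.
With the tool pointing down it reaches from about 0.425 to 0.8 m from the base axis. Payload 8.3 kg.
Tool frame: the origin (TCP) lies midway between the tips of the shut fingers; the grasp point (between the pads) lies 19 mm behind it; z points along the fingers, y is the direction in which the jaws open and shut (so a half turn about z gives the same grasp; the last joint's range is limited). The gripper opens to 85 mm and grips with 20 to 120 N. Pads are 22 mm wide; open, the fingers measure 114 mm over their backs; the gripper's body (76 mm by 85 mm) begins 54 mm behind the grasp point. The pads swing forward as they close: fully open they stand 13 mm farther back than shut.
Start: joints at [1.275, 0.383, 0.016, 1.37, -0.006, 1.388, -0.046], TCP at [0.144, -0.608, 0.231] pointing down, gripper open.
Joint ranges: [-2.95, 2.95], [-0.25, 2.06], [-1.52, 1.56], [0.18, 2.33], [-1.44, 4.58], [0.02, 2.06], [-3.01, 3.01]. Speed limits (rad/s): [2.39, 2.39, 3.01, 3.01, 3.14, 3.14, 3.14].

INTERFACE

Orientations are given as [roll, pitch, yaw] about the fixed x, y, z axes, in that order (R = Rz(yaw) Ry(pitch) Rx(roll)).
In Python, from rig import env gives the robot as it stands. The module is installed in compiled form; this text tells all that it offers.
- The arm moves only by the shell command python3 -m handwheel 'ROWS' [FORCE]. ROWS is JSON, one flat list of numbers, 7 for each row, row after row: the opening, from 0 (shut) to 1 (fully open), then the shift along the world's x, y, z in mm, then the turn, a rotation vector about the world's x, y, z in rad. A call has 1 to 10 rows; each row is the pose to reach, as a shift and turn from the pose measured when the call began; what a row does not reach only later rows make up. A row lasts 1/12 s, in which the tool goes at most 41.7 mm and 7.16 degrees, less where a joint would pass 70% of its speed; a pose out of reach is approached as far as the arm can. A call with a gripper value outside its range is refused whole. The fingers move at their own pace and stop on an object; FORCE is the grip in N (left out, the last holds). Time passes only in rows, so rows that repeat a pose let the fingers close. It gives the time, the measured TCP pose, the force and the opening at its end, in the units of the state.
- env.sense(): the state, without advancing time (a new reading comes with each control period).
- env.snapshot(name): name is "scene" or "top"; returns (picture, depth): 420x560x3 uint8, red, green, blue; 420x560 float32, m along the optical axis (not along the pixel's ray), 0 where there is no reading.
- env.get_calibration(name): a dict with "fx", "fy", "cx", "cy" (pixels), "D" ([k1, k2, p1, p2, k3] as OpenCV has them; the pictures are not rectified), "R" (3x3) and "t" (3): a world point X has camera coordinates R X + t. Camera axes: x right, y down, z forward; pixel columns grow to the right and rows downward; lengths in m; the calibration is good to about 2 mm. A picture is of the moment at which its call begins. get_calibration takes no time and is no camera call.
- env.sign_off(): hands the job in, once; it reports no verdict.
The state is a dict: "clock": time; "q": joint angles; "qd": joint speeds; "joint_torque": joint torques, N m; "ee_pos": TCP position; "tool_rot": TCP orientation; "ft_force": force on the tool from outside, world axes, zero at the start; "wrist_torque": the same for the moment, N m; "opening": finger opening in m.
Only numpy, scipy, OpenCV 4.12 (cv2) and the standard library are available. Lean on these libraries where they do the work, as an engineer would, in place of code of your own. Each camera call takes 0.05 s, during which the arm holds its last target. There are 200 camera calls.

TASK

Slide the loaded wooden tray from the polishing stand across the open gap onto the packing stand, until it is fully home against the pins of the red stop, and let go of it. It is nose-heavy: push it slowly (under 100 mm/s) with the fingertips on the green pad at its tail, leaning on the pad so that the nose does not sag into the gap, and easing off once the nose has landed so that the tail does not either. Do not lift or pinch the tray, never bear on it with more than about 1.5 kg (15 N), do not shift the stop, and leave everything in the tray and on the bench standing as it is.

Things in the scene. Friction and masses are not known exactly. Their poses are not given: they have to be found in the camera images.
- tray: Wooden tray, 150 wide (x) by 220 long (y) mm; dark walls up to 40 mm above its underside. Origin: centre of its underside. It travels along its +y, nose first. 0.75 to 0.97 kg with its load, balancing 28 to 34 mm ahead of the origin: the nose dips once it overhangs by some 75 mm, unless the pad is held down with up to 7 N. Waxed: to slide takes up to 0.35 of its weight plus the leaning force.
- tray_ledge (a point): Middle of the open ledge at the tray's tail, 6 mm above the tray's underside, 93 mm behind (-y of) the origin. On it sits the green pad, 146 x 32 mm, shimmed: its hard top is 2 to 10 mm above this point, unmeasured, to be felt (1 mm too deep: some 10 N more). The rear wall (8 mm thick, top 40 mm above the underside) rises 17 mm ahead: fingertips on the pad push against it.
- tray_nose (a point): Middle of the lower front edge of the tray: 110 mm ahead (+y) of the tray's origin, same axes.
- jewel_box: The inlaid dark wooden box, 132 x 102 x 50 mm, loose in the tray's front compartment (about 0.55 kg, varies). Origin: centre of its underside. Its top stands 56 mm above the tray's underside.
- piece_a: Light turned game piece, 53 mm tall, 30 mm foot, standing loose in the tray's rear compartment just ahead of the rear wall. Origin: centre of its foot; z is its upright axis.
- piece_b: The dark one of the two game pieces in the tray, same size and axes.
- near: The polishing stand (medium brown wood) on which the tray starts, fixed: 190 wide (x) by 260 long (y) mm, top 50 mm above its origin, which is the centre of its underside. Its gap edge is at y = +130 mm in its frame; side rails 15 mm high above its top, inner faces at x = +-79 mm. +y is the way the tray goes, about the robot's left.
- far: The packing stand (light wood), fixed, in line with the first, across a gap of 113 to 122 mm: 190 by 300 mm, top 50 mm above its origin (centre of its underside), 0.5 to 1.5 mm lower than the polishing stand. Its gap edge is at y = -150 mm in its frame with a bevel (slope 7 mm long, 4 mm deep); the same rails, flared at the mouth.
- stop: Red crossbar (150 x 20 x 32 mm) over the packing stand. Origin: middle of its tray-facing face at the level of the stand's top; y points away from the tray. Two black rubber-look hard pins stick out of this face by 2 to 14 mm, unmeasured, to be felt. The tray is home when its nose bears on the pins. The bar is held only by friction: it slips at about 10 N.
- pawn_a: Light turned piece standing on the bench close beyond the stands, 53 mm tall; origin at its foot.
- pawn_b: Dark turned piece standing on the bench close beyond the stands, 53 mm tall; origin at its foot.
- bowl: Dark wooden bowl on the bench, 130 mm across, 55 mm high; origin under its centre.
Not all that is in view belongs to the job. What is shaped like the piece_a but purple is not meant.

How it is judged:
By the outcome, as a careful person would: the job done as asked, in the order asked, and still so for the second after the job is handed in, with the robot touching nothing.
It also fails if it takes over 72 s, if anything falls off the work surface, if the arm or the gripper's body presses on something with over 40 N, if the wrist force passes 120 N, or if a joint passes its speed limit or range.

## Working session

There is one attempt and no reset: what is moved stays moved. The work goes in short steps, Python scripts to look and compute and a shell command to move; the robot and the scene stay as the last step left them, time stands still between calls to the robot, and variables do not carry over. Pictures are saved under pics/ and viewed, about 8 in all and at most 12, crops included, and the job is handed in when it is done.

```bash
mkdir -p pics; cat > h.py <<'E'
import numpy as np, cv2
from rig import env
def snap(n,f):
    im,d=env.snapshot(n); cv2.imwrite(f'pics/{f}.png',im[:,:,::-1]); np.savez(f'{f}.npz',im=im,d=d); return im,d
def cam(n):
    c=env.get_calibration(n); K=np.array([[c['fx'],0,c['cx']],[0,c['fy'],c['cy']],[0,0,1]]); return K,np.array(c['D'],float),np.array(c['R']),np.array(c['t'])
def toplane(n,uv,z):
    K,D,R,t=cam(n); p=cv2.undistortPoints(np.array(uv,float).reshape(-1,1,2),K,D).reshape(-1,2)
    r=np.c_[p,np.ones(len(p))]@R; o=-R.T@t; return o+r*((z-o[2])/r[:,2])[:,None]
def cloud(n,d):
    K,D,R,t=cam(n); h,w=d.shape; v,u=np.mgrid[:h,:w]
    p=cv2.undistortPoints(np.stack([u,v],-1).reshape(-1,1,2).astype(float),K,D).reshape(h,w,2)
    X=np.dstack([p*d[...,None],d])-t; return X@R
E
python3 - <<'E'
from h import *
s=env.sense(); print(s)
for n in('scene','top'):
    im,d=snap(n,n+'0'); K,D,R,t=cam(n); print(n,K[0,0],-R.T@t,R.tolist())
E
```

```text
{'clock': 0.0, 'q': array([ 1.27510467,  0.38422275,  0.0163573 ,  1.37117565, -0.00631435,
        1.38818355, -0.04648352]), 'qd': array([-0.00145998, -0.00017428,  0.00075221,  0.00086809,  0.0007857 ,
        0.00071813, -0.00019722]), 'joint_torque': array([-5.95693618e-04, -6.27598715e+01,  8.44009034e-01, -3.71827483e+01,
        1.67983992e-02,  1.40719311e-02, -1.26282737e-05]), 'ee_pos': array([ 0.14411643, -0.60763696,  0.23027859]), 'tool_rot': array([-3.13965191e+00,  1.41840688e-05,  2.32884594e-01]), 'ft_force': array([-0.22646134, -0.33962037, -0.39739259]), 'wrist_torque': array([-0.00709026, -0.05912112,  0.01086033]), 'opening': 0.08542688464132618}
scene 499.6570407459186 [ 1.0362476  -0.38056332  0.94943279] [[0.6304728459414022, 0.776068202969226, 0.014904189701728935], [0.6440579360990838, -0.5123186501833047, -0.5680835991490559], [-0.43323592357783225, 0.3677604451466648, -0.8228358824864105]]
top 437.51604648704136 [0.49016031 0.03353219 1.14338876] [[-0.013232938431964159, -0.9998677194684316, -0.009456897242453762], [-0.9985445595697549, 0.013708778921507967, -0.05216159443619429], [0.052284336986335035, 0.00875288212417522, -0.9985938789920654]]
```

View pics/scene0.png

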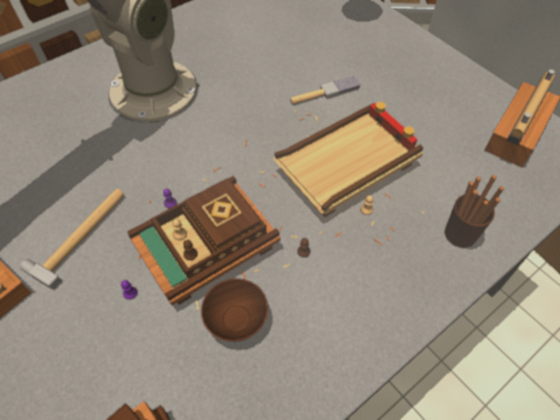

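View pics/top0.png

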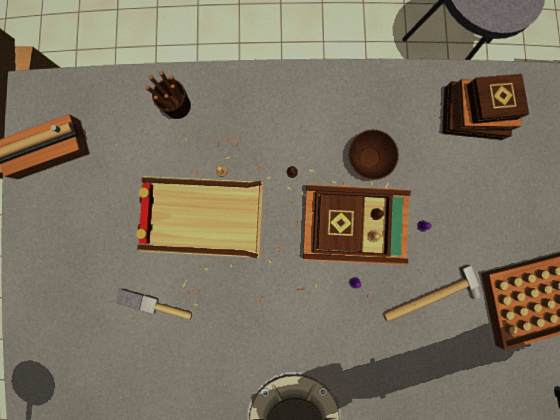

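The scene view shows the loaded tray at (205,240) with the green pad at (160,257), and the packing stand at (350,155) with the red stop at (393,125). The top view shows the pad at (397,226), the tray at (355,223), the stop at (145,213) and the gap between columns 262 and 304. Look-alikes in the top view:
- The boxed stack at (495,105) resembles the jewel box.
- The purple pieces at (425,225) and (355,283) resemble the game pieces.
- The wanted pieces are in the tray at (377,213) and (374,236).
- The bench pawns are at (292,172) and (222,171).

```bash
python3 - <<'E'
from h import *
z=np.load('top0.npz'); im,d=z['im'],z['d']; P=cloud('top',d)
hsv=cv2.cvtColor(im,cv2.COLOR_RGB2HSV)
def comp(m,name,zz):
    n,l,s,c=cv2.connectedComponentsWithStats(m.astype(np.uint8)); i=1+np.argmax(s[1:,4]); M=(l==i)
    r=cv2.minAreaRect(np.argwhere(M)[:,::-1].astype(np.float32)); b=cv2.boxPoints(r)
    print(name,s[i],c[i],'depth med xyz',np.median(P[M],0).round(4),'z pct',np.percentile(P[M][:,2],[5,25,50,75,95]).round(4)); print(toplane('top',b,zz).round(4).tolist())
    return M
H,S,V=hsv[...,0],hsv[...,1],hsv[...,2]
roi=np.zeros(H.shape,bool); roi[160:275,120:440]=1
g=comp(roi&(H>55)&(H<95)&(S>80),'pad',0.062)
r=comp(roi&((H<5)|(H>174))&(S>200)&(V>100),'stop',0.085)
w=comp(roi&(H>12)&(H<28)&(V>150)&(np.arange(560)[None]<270),'fartop',0.0495)
# z profile along the centre line & x
for row in (200,218,232): print(row,[(c,*P[row,c,1:].round(3)) for c in list(range(132,160,3))+list(range(252,316,4))+list(range(384,416,2))])
for col in (180,240,330,397): print(col,[(rr,*P[rr,col,[0,2]].round(3)) for rr in list(range(174,196,2))+list(range(240,266,2))])
cr=cv2.resize(im[165:285,290:440],None,fx=5,fy=5,interpolation=cv2.INTER_CUBIC); cv2.imwrite('pics/crop1.png',cr[:,:,::-1])
E
```

```text
pad [391 197  11  58 561] [396.05882353 225.60784314] depth med xyz [ 0.4991 -0.2582  0.0635] z pct [0.0603 0.0621 0.0635 0.0648 0.0668]
[[0.4277, -0.2422, 0.062], [0.5699, -0.2509, 0.062], [0.5687, -0.2755, 0.062], [0.4264, -0.2667, 0.062]]
stop [139 197  10  34 230] [144.06956522 212.92608696] depth med xyz [0.5368 0.3636 0.0824] z pct [0.0792 0.0813 0.0824 0.0838 0.0855]
[[0.4964, 0.3763, 0.085], [0.5774, 0.3705, 0.085], [0.5757, 0.3507, 0.085], [0.4948, 0.3565, 0.085]]
fartop [ 149  182  114   76 6491] [205.71961177 216.37482668] depth med xyz [0.5285 0.216  0.0486] z pct [0.0452 0.0472 0.0486 0.05   0.0521]
[[0.4404, 0.3623, 0.0495], [0.6306, 0.3529, 0.0495], [0.6122, 0.0721, 0.0495], [0.4243, 0.0835, 0.0495]]
200 [(132, np.float64(0.422), np.float64(0.001)), (135, np.float64(0.414), np.float64(0.0)), (138, np.float64(0.404), np.float64(0.005)), (141, np.float64(0.372), np.float64(0.08)), (144, np.float64(0.364), np.float64(0.084)), (147, np.float64(0.357), np.float64(0.08)), (150, np.float64(0.351), np.float64(0.076)), (153, np.float64(0.348), np.float64(0.06)), (156, np.float6
[... 8974 characters left out ...]
.586), np.float64(0.065)), (192, np.float64(0.581), np.float64(0.065)), (194, np.float64(0.576), np.float64(0.065)), (240, np.float64(0.462), np.float64(0.063)), (242, np.float64(0.457), np.float64(0.062)), (244, np.float64(0.452), np.float64(0.068)), (246, np.float64(0.447), np.float64(0.064)), (248, np.float64(0.442), np.float64(0.061)), (250, np.float64(0.437), np.float64(0.064)), (252, np.float64(0.432), np.float64(0.061)), (254, np.float64(0.427), np.float64(0.062)), (256, np.float64(0.422), np.float64(0.055)), (258, np.float64(0.417), np.float64(0.048)), (260, np.float64(0.413), np.float64(0.065)), (262, np.float64(0.407), np.float64(0.061)), (264, np.float64(0.398), np.float64(-0.0))]
```

View pics/crop1.png

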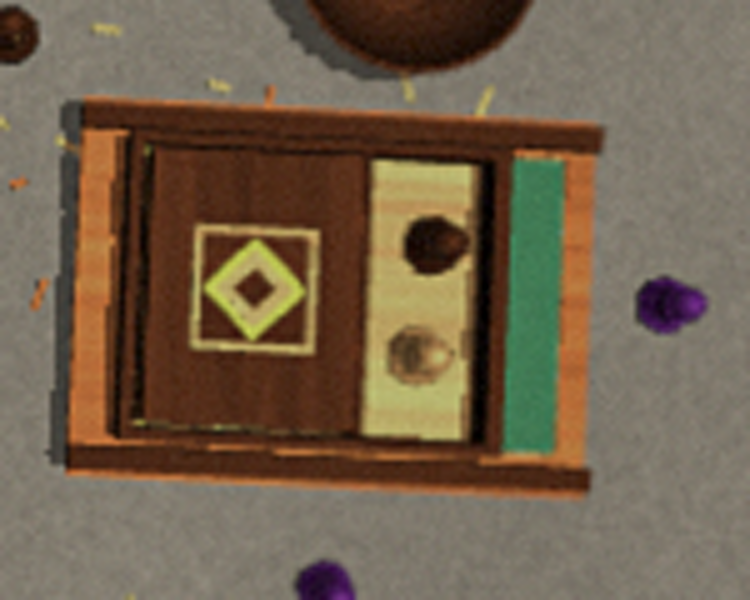

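The crop confirms the tray: jewel box, light piece at (420,355) and dark piece at (435,245) in crop pixels, and the green pad at the tail around (533,305). Next I fit the common yaw, the rails and the edges.

```bash
python3 - <<'E'
from h import *
im=np.load('top0.npz')['im']; d=np.load('top0.npz')['d']; P=cloud('top',d)
s=np.load('scene0.npz'); Q=cloud('scene',s['d'])
for nm,A,I in(('top',P,im),('scene',Q,s['im'])):
    X=A.reshape(-1,3); C=cv2.cvtColor(I,cv2.COLOR_RGB2HSV).reshape(-1,3); ok=(d if nm=='top' else s['d']).ravel()>0
    X=X[ok];C=C[ok]
    def sel(y0,y1,z0,z1,x0=.38,x1=.66): return (X[:,1]>y0)&(X[:,1]<y1)&(X[:,2]>z0)&(X[:,2]<z1)&(X[:,0]>x0)&(X[:,0]<x1)
    for y0,y1,l in((-.28,-.05,'near'),(.12,.33,'far')):
        for side,(a,b) in {'R':(.40,.462),'L':(.57,.635)}.items():
            m=sel(y0,y1,.058,.072,a,b)
            if m.sum()>30:
                ys=X[m,1]; p=np.polyfit(ys,X[m,0],1); r=np.abs(X[m,0]-np.polyval(p,ys))<.008; p=np.polyfit(ys[r],X[m,0][r],1); print(nm,l,side,'slope %.4f x(mid)=%.4f'%(p[0],np.polyval(p,(y0+y1)/2)),m.sum())
    a=-.06; u=np.array([np.cos(a),np.sin(a)]); v=np.array([-np.sin(a),np.cos(a)])
    c=np.array([.505,-.16]); T=(X[:,:2]-c)@v; L=(X[:,:2]-c)@u
    st=(np.abs(L)<.06)
    n=st&(X[:,2]>.04)&(X[:,2]<.075)
    print(nm,'near front', np.percentile(T[n&(T>.08)&(T<.17)],[98,100]),'far edge',np.percentile(T[n&(T>.2)&(T<.35)],[0,1,2]))
    print('tops near z',np.median(X[n&(T>.112)&(T<.125),2]),'far',np.median(X[n&(T>.3)&(T<.45),2]))
    g=(C[:,0]>55)&(C[:,0]<95)&(C[:,1]>80)&n&(T<-.05)
    print('pad T',np.percentile(T[g],[2,50,98]),'L',np.percentile(L[g],[2,50,98]),'z',np.median(X[g,2]),X[g].mean(0))
    rd=((C[:,0]<5)|(C[:,0]>174))&(C[:,1]>190)&(X[:,1]>.3)&(X[:,1]<.42)&(X[:,2]>.05)
    print('stop T',np.percentile(T[rd],[2,10,50,90,98]),'slope',np.polyfit(X[rd,0],X[rd,1],1)[0],'z',np.percentile(X[rd,2],[50,95]))
    w=st&(X[:,2]>.083)&(X[:,2]<.095)&(T<-.05)&(T>-.1); print('rear wall T',np.percentile(T[w],[3,50,97]))
E
```

```text
top near R slope -0.0458 x(mid)=0.4253 701
top near L slope 0.0624 x(mid)=0.5882 481
top far R slope 0.0601 x(mid)=0.4426 415
top far L slope 0.0668 x(mid)=0.6134 420
top near front [0.12833544 0.12873248] far edge [0.23887343 0.2399933  0.24090661]
tops near z 0.04964452364344537 far 0.04868774876209669
pad T [-0.11029604 -0.09846522 -0.08662342] L [-0.05725301  0.00027483  0.05733907] z 0.06352663313675574 [ 0.49870052 -0.25821147  0.0635059 ]
stop T [0.51495497 0.51576049 0.52067321 0.53140094 0.53387318] slope -0.09619203887501052 z [0.08158872 0.08538235]
rear wall T [-0.07875053 -0.0742597  -0.07022322]
scene near R slope 0.0338 x(mid)=0.4359 529
scene near L slope 0.0546 x(mid)=0.5880 1080
scene far R slope 0.0631 x(mid)=0.4464 414
scene far L slope 0.0640 x(mid)=0.6162 466
scene near front [0.12859523 0.12910742] far edge [0.23708923 0.23940182 0.24025172]
tops near z 0.049741198301465325 far 0.04802181965558275
pad T [-0.10993514 -0.09681933 -0.08343716] L [-0.05734755  0.00328315  0.05817912] z 0.06321679125545025 [ 0.50113062 -0.25674403  0.06320601]
stop T [0.51622768 0.51754133 0.52291956 0.52877371 0.53147831] slope -0.053912126299692026 z [0.08227536 0.08452627]
rear wall T [-0.07984226 -0.07553523 -0.05171578]
```

```bash
python3 -m handwheel '[1,25,24,0,0,0,0.09, 1,50,48,0,0,0,0.18, 1,75,72,0,0,0,0.28, 1,100,97,0,0,0,0.37, 1,125,121,0,0,0,0.46, 1,150,145,0,0,0,0.55, 1,175,169,0,0,0,0.65, 1,200,193,0,0,0,0.74, 1,225,217,0,0,0,0.83, 1,250,242,0,0,0,0.92]'
```

```text
clock: 0.93
ee_pos: [0.3948, -0.3644, 0.2301]
tool_rot: [-3.139, 0.0, 1.157]
ft_force: [0.2, -0.1, -0.5]
opening: 0.0852
```

```bash
python3 -m handwheel '[1,25,26,0,0,0,0.09, 1,50,52,0,0,0,0.18, 1,75,78,-20,0,0,0.27, 1,95,100,-50,-0.001,-0.002,0.351, 1,105,109,-80,-0.001,-0.002,0.351, 1,105,109,-110,-0.001,-0.002,0.351, 1,105,109,-135,-0.001,-0.002,0.351, 1,105,109,-145,-0.001,-0.002,0.351, 1,105,109,-145,-0.001,-0.002,0.351, 1,105,109,-145,-0.001,-0.002,0.351]'; python3 - <<'E'
from h import *
print(env.sense())
im,d=snap('top','top1'); im2,_=snap('scene','scene1')
a=cv2.resize(im[180:270,300:420],(800,600),interpolation=cv2.INTER_CUBIC); b=cv2.resize(im2[170:310,110:297],(800,600),interpolation=cv2.INTER_CUBIC)
cv2.imwrite('pics/c2.png',cv2.resize(np.vstack([a,b]),(400,600))[:,:,::-1])
cv2.imwrite('pics/c2b.png',b[:,:,::-1])
E
```

```text
clock: 1.77
ee_pos: [0.4998, -0.2556, 0.0855]
tool_rot: [-3.141, 0.0, 1.507]
ft_force: [-0.4, 0.1, 0.5]
opening: 0.0853
{'clock': 1.7667, 'q': array([ 0.75011954,  0.39830712, -0.416489  ,  1.71940295,  0.18110922,
        1.06221711,  0.21065331]), 'qd': array([ 0.0033342 , -0.02957589, -0.00528162, -0.03162583, -0.00170475,
        0.00303588,  0.002086  ]), 'joint_torque': array([-1.42345545e-01, -5.42048371e+01, -5.06118760e+00, -3.08328974e+01,
        6.02191547e-02, -8.25436693e-02, -4.02762322e-02]), 'ee_pos': array([ 0.49978523, -0.2556155 ,  0.08551712]), 'tool_rot': array([-3.14114608e+00,  3.02067592e-04,  1.50747443e+00]), 'ft_force': array([-0.41817648,  0.06288243,  0.53394097]), 'wrist_torque': array([ 0.03115451, -0.00369549,  0.00379994]), 'opening': 0.08530684260892535}
```

View pics/c2b.png

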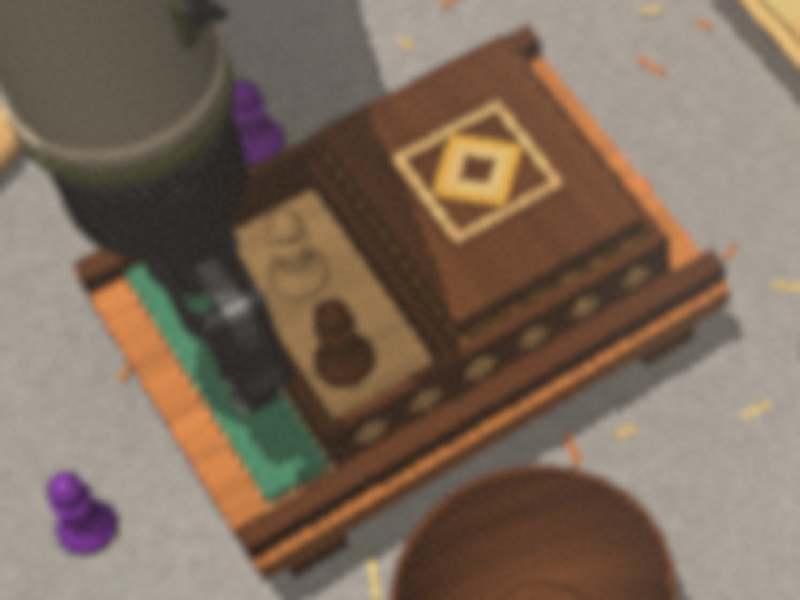

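The fingers are above the green pad, behind the rear wall; the front finger is at (250,390) in the crop. I descend and feel for the pad.

```bash
python3 -m handwheel '[1,0,0,-8,0,0,0, 1,0,0,-16,0,0,0, 1,0,0,-24,0,0,0, 1,0,0,-29,0,0,0, 1,0,0,-31,0,0,0, 1,0,0,-31,0,0,0, 1,0,0,-31,0,0,0]'
```

```text
clock: 2.45
ee_pos: [0.5008, -0.256, 0.0559]
tool_rot: [3.139, 0.002, 1.507]
ft_force: [-1.1, -0.3, 0.7]
opening: 0.0854
```

```bash
python3 -m handwheel '[1,0,0,-0.5,0,0,0, 1,0,0,-1,0,0,0, 1,0,0,-1,0,0,0]'; python3 -m handwheel '[1,0,0,-0.5,0,0,0, 1,0,0,-1,0,0,0, 1,0,0,-1,0,0,0]'
```

```text
clock: 2.7
ee_pos: [0.501, -0.2561, 0.055]
tool_rot: [3.139, 0.002, 1.508]
ft_force: [-0.3, -0.3, 0.4]
opening: 0.0856
clock: 2.95
ee_pos: [0.501, -0.2561, 0.054]
tool_rot: [3.139, 0.002, 1.507]
ft_force: [-0.7, 0.5, 0.2]
opening: 0.0853
```

```bash
python3 -m handwheel '[1,-0.6,0,-0.5,0.002,0.0025,0, 1,-0.6,0,-1,0.002,0.0025,0, 1,-0.6,0,-1,0.002,0.0025,0]'; python3 -m handwheel '[1,0,0,-0.5,0,0,0, 1,0,0,-1,0,0,0, 1,0,0,-1,0,0,0]'
```

```text
clock: 3.2
ee_pos: [0.5002, -0.2561, 0.0529]
tool_rot: [-3.141, -0.0, 1.507]
ft_force: [0.6, -1.0, 0.1]
opening: 0.0855
clock: 3.45
ee_pos: [0.5002, -0.2561, 0.0517]
tool_rot: [-3.141, -0.0, 1.507]
ft_force: [0.1, 0.3, -0.3]
opening: 0.0857
```

```bash
python3 -m handwheel '[1,0,0,-0.4,0,0,0, 1,0,0,-0.8,0,0,0, 1,0,0,-0.8,0,0,0]'; python3 -m handwheel '[1,0,0,-0.3,0,0,0, 1,0,0,-0.6,0,0,0, 1,0,0,-0.6,0,0,0]'
```

```text
clock: 3.7
ee_pos: [0.5002, -0.2561, 0.0509]
tool_rot: [-3.141, -0.0, 1.507]
ft_force: [-0.3, -0.0, 0.2]
opening: 0.0852
clock: 3.95
ee_pos: [0.5002, -0.2561, 0.0508]
tool_rot: [-3.141, -0.0, 1.507]
ft_force: [-1.4, 1.1, 4.4]
opening: 0.0853
```

The pad is felt at TCP z of about 50.8 mm, with a stiffness of about 9 N/mm. I now move forward lightly to meet the rear wall.

```bash
python3 -m handwheel '[1,0.1,1.5,-0.2,0,0,0, 1,0.2,3,-0.2,0,0,0, 1,0.3,4.5,-0.2,0,0,0, 1,0.4,6,-0.2,0,0,0, 1,0.5,7.5,-0.2,0,0,0, 1,0.6,9,-0.2,0,0,0, 1,0.6,10,-0.2,0,0,0]'; python3 -m handwheel '[1,0.1,2,-0.3,0,0,0, 1,0.3,4,-0.3,0,0,0, 1,0.4,6,-0.3,0,0,0, 1,0.5,8,-0.3,0,0,0, 1,0.6,10,-0.3,0,0,0]'
```

```text
clock: 4.53
ee_pos: [0.501, -0.2462, 0.0508]
tool_rot: [3.141, 0.0, 1.507]
ft_force: [-0.3, -3.3, 3.6]
opening: 0.0857
clock: 4.95
ee_pos: [0.5019, -0.2362, 0.0508]
tool_rot: [3.141, 0.001, 1.507]
ft_force: [-0.6, -3.4, 5.2]
opening: 0.0855
```

```bash
python3 -m handwheel '[1,0.1,3,-0.4,0,0,0, 1,0.3,6,-0.4,0,0,0, 1,0.5,9,-0.4,0,0,0, 1,0.7,12,-0.4,0,0,0, 1,0.8,15,-0.4,0,0,0, 1,1.0,18,-0.4,0,0,0, 1,1.2,21,-0.4,0,0,0, 1,1.4,24,-0.4,0,0,0, 1,1.6,27,-0.4,0,0,0, 1,1.8,30,-0.4,0,0,0]'; python3 -c "
from h import *
snap('top','top2')"
```

```text
clock: 5.78
ee_pos: [0.504, -0.2062, 0.0508]
tool_rot: [3.14, 0.001, 1.507]
ft_force: [-0.2, -3.4, 5.2]
opening: 0.0854
```

```bash
python3 -m handwheel '[1,0.1,3,-0.5,0,0,0, 1,0.3,6,-0.5,0,0,0, 1,0.4,9,-0.5,0,0,0, 1,0.6,12,-0.6,0,0,0, 1,0.7,15,-0.6,0,0,0, 1,0.9,18,-0.6,0,0,0, 1,1.1,21,-0.6,0,0,0, 1,1.3,24,-0.6,0,0,0, 1,1.4,27,-0.6,0,0,0, 1,1.6,30,-0.6,0,0,0]'; python3 - <<'E'
from h import *
im,d=snap('top','top3'); P=cloud('top',d)
X=P.reshape(-1,3); v=np.array([.0624,.998]);u=np.array([.998,-.0624]); c=np.array([.505,-.16]); T=(X[:,:2]-c)@v; L=(X[:,:2]-c)@u
m=(abs(L)<.05)&(X[:,2]>.03)&(T>.08)&(T<.22); print('front T (tray nose)',np.percentile(T[m],[95,99,100]))
m=(abs(L)<.05)&(X[:,2]>.03)&(T>.22)&(T<.3); print('far edge T',np.percentile(T[m],[0,1]))
s=env.sense(); print(s['ee_pos'],s['ft_force'],(s['ee_pos'][:2]-c)@v)
E
```

```text
clock: 6.67
ee_pos: [0.5061, -0.1754, 0.0508]
tool_rot: [3.139, 0.001, 1.508]
ft_force: [-1.0, -3.9, 7.6]
opening: 0.0857
front T (tray nose) [0.19221913 0.19221913 0.19221913]
far edge T [0.23871035 0.23935699]
[ 0.50623165 -0.17453361  0.05075955] [-0.10163528 -2.81755474  7.64233952] -0.014427687670811326
```

```bash
python3 -m handwheel '[1,0.1,3,-0.6,0,0.0005,0, 1,0.3,6,-0.6,0,0.001,0, 1,0.4,9,-0.7,0,0.0015,0, 1,0.6,12,-0.7,0,0.002,0, 1,0.7,15,-0.7,0,0.002,0, 1,0.9,18,-0.7,0,0.002,0, 1,1.1,21,-0.7,0,0.002,0, 1,1.3,24,-0.7,0,0.002,0]'; python3 - <<'E'
from h import *
im,d=snap('scene','scene4')
cv2.imwrite('pics/c4.png',cv2.resize(im[110:320,140:420],None,fx=2.8,fy=2.8,interpolation=cv2.INTER_CUBIC)[:,:,::-1])
E
```

```text
clock: 7.38
ee_pos: [0.5081, -0.1507, 0.0507]
tool_rot: [3.14, 0.002, 1.508]
ft_force: [-1.1, -4.0, 6.6]
opening: 0.0853
```

View pics/c4.png

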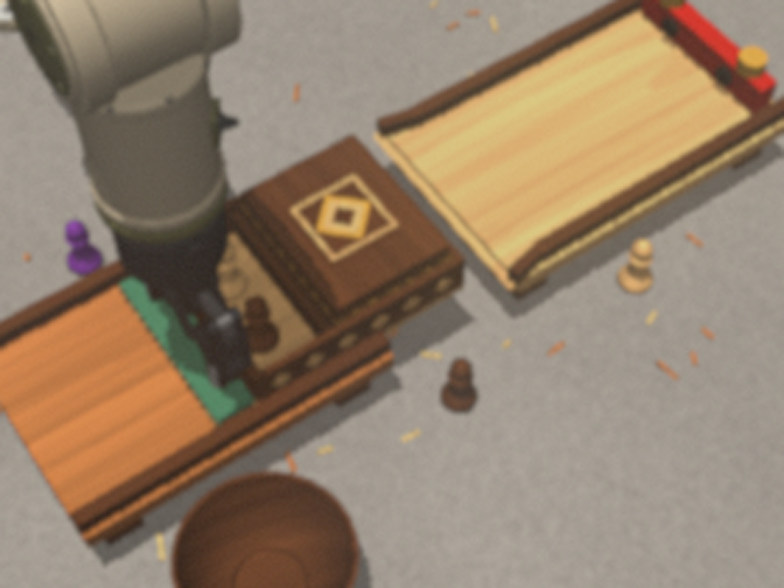

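The tray is level and its nose is about 35 mm short of the packing stand; nothing has shifted in it. I keep leaning at about 8 N.

```bash
python3 -m handwheel '[1,0.1,3,-0.7,0,0,0, 1,0.2,6,-0.8,-0.001,0.001,0, 1,0.3,9,-0.8,-0.001,0.001,0, 1,0.4,12,-0.8,-0.001,0.001,0, 1,0.5,15,-0.8,-0.001,0.001,0, 1,0.6,18,-0.8,-0.001,0.001,0, 1,0.7,21,-0.8,-0.001,0.001,0, 1,0.8,24,-0.8,-0.001,0.001,0]'
```

```text
clock: 8.1
ee_pos: [0.5097, -0.1261, 0.0507]
tool_rot: [3.139, 0.003, 1.509]
ft_force: [-0.2, -4.4, 7.8]
opening: 0.0849
```

```bash
python3 -m handwheel '[1,0,3,-0.8,0.001,0.001,0, 1,0,6,-0.8,0.002,0.002,0, 1,0.1,9,-0.8,0.003,0.002,0, 1,0.1,12,-0.8,0.003,0.002,0, 1,0.2,15,-0.8,0.003,0.002,0, 1,0.2,18,-0.8,0.003,0.002,0, 1,0.3,21,-0.8,0.003,0.002,0]'; python3 - <<'E'
from h import *
im,d=snap('scene','scene5')
cv2.imwrite('pics/c5.png',cv2.resize(im[110:310,160:420],None,fx=3,fy=3,interpolation=cv2.INTER_CUBIC)[:,:,::-1])
print(env.sense()['ee_pos'],env.sense()['ft_force'])
E
```

```text
clock: 8.68
ee_pos: [0.5106, -0.1053, 0.0507]
tool_rot: [3.14, 0.001, 1.508]
ft_force: [0.4, -4.4, 8.9]
opening: 0.085
[ 0.5106584  -0.10445513  0.05076057] [ 0.6976004 -2.9006174  9.3009651]
```

View pics/c5.png

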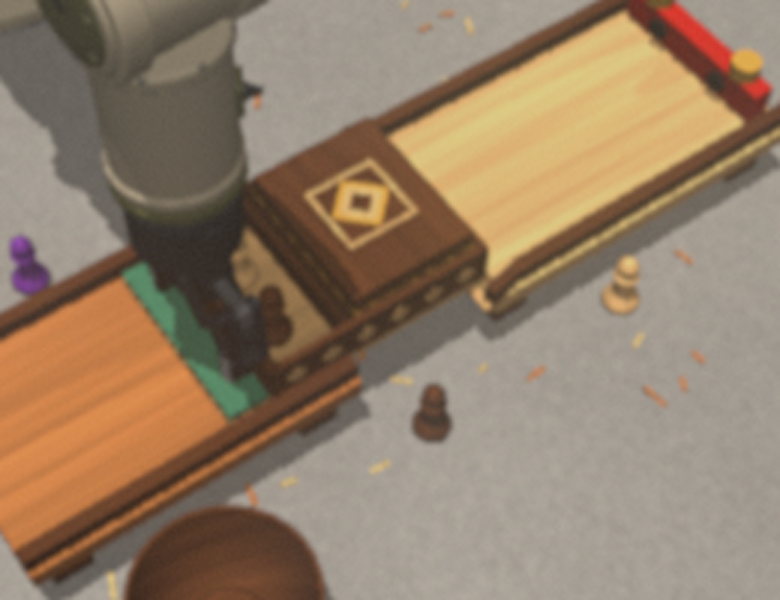

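```bash
python3 -m handwheel '[1,0,2.5,-0.8,0.001,0.001,0, 1,0,5,-0.8,0.001,0.001,0, 1,0.1,7.5,-0.8,0.001,0.001,0, 1,0.1,10,-0.7,0.001,0.001,0, 1,0.2,12,-0.7,0.001,0.001,0]'; python3 -m handwheel '[1,0,0,-0.5,0,0,0, 1,0,0,-0.4,0,0,0, 1,0,0,-0.3,0,0,0, 1,0,0,-0.2,0,0,0, 1,0,0,-0.1,0,0,0]'; python3 - <<'E'
from h import *
im,d=snap('top','top6'); P=cloud('top',d)
X=P.reshape(-1,3)[d.ravel()>0]; v=np.array([.0624,.998]);u=np.array([.998,-.0624]); c=np.array([.505,-.16]); T=(X[:,:2]-c)@v; L=(X[:,:2]-c)@u
cv2.imwrite('pics/c6.png',cv2.resize(im[160:280,210:420],None,fx=3.7,fy=3.7,interpolation=cv2.INTER_CUBIC)[:,:,::-1])
s=env.sense(); print(s['ee_pos'],s['ft_force'],(s['ee_pos'][:2]-c)@v)
E
```

```text
clock: 9.15
ee_pos: [0.5115, -0.0926, 0.0509]
tool_rot: [3.139, 0.0, 1.509]
ft_force: [-0.5, -4.7, 9.4]
opening: 0.0856
clock: 9.57
ee_pos: [0.5116, -0.0921, 0.0512]
tool_rot: [3.139, 0.0, 1.51]
ft_force: [-0.1, -3.6, 7.5]
opening: 0.0855
[ 0.51167424 -0.09208165  0.0512073 ] [-0.83731153 -2.05141258  7.0210127 ] 0.06819898446017399
```

View pics/c6.png

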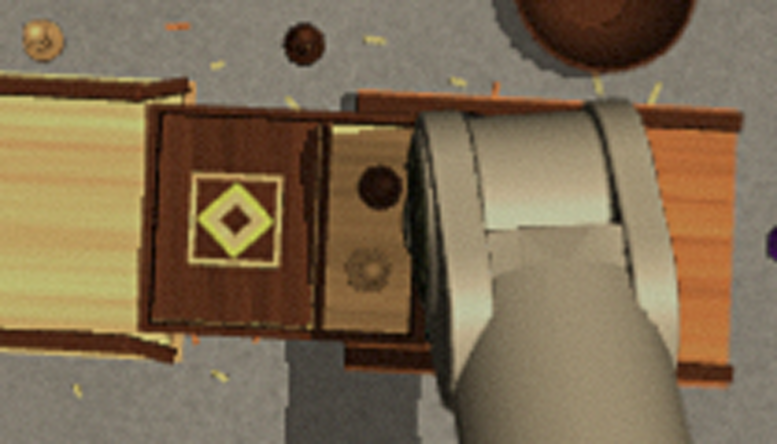

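The nose has landed on the packing stand: in the top crop its front at column 145 is past the stand's mouth at about column 175. The tray is roughly centred between the rails, and both pieces and the box are standing. I ease off the lean and continue.

```bash
python3 -m handwheel '[1,0.1,2.5,0.2,0,0.001,0, 1,0.2,5,0.3,0,0.002,0, 1,0.2,7.5,0.3,0,0.002,0, 1,0.3,10,0.3,0,0.002,0, 1,0.4,12.5,0.3,0,0.002,0, 1,0.5,15,0.3,0,0.002,0]'
```

```text
clock: 10.12
ee_pos: [0.5118, -0.0766, 0.0512]
tool_rot: [-3.141, 0.0, 1.51]
ft_force: [0.7, -1.5, -0.9]
opening: 0.0853
```

```bash
python3 -m handwheel '[1,0.2,3,0.1,0,0,0, 1,0.4,6,0.1,0,0,0, 1,0.6,9,0.1,0,0,0, 1,0.8,12,0.1,0,0,0, 1,1.0,15,0.1,0,0,0, 1,1.2,18,0.1,0,0,0, 1,1.4,21,0.1,0,0,0, 1,1.5,24,0.1,0,0,0, 1,1.7,27,0.1,0,0,0, 1,1.9,30,0.1,0,0,0]'
```

```text
clock: 10.95
ee_pos: [0.5137, -0.0463, 0.0512]
tool_rot: [-3.141, 0.0, 1.51]
ft_force: [-1.0, -1.5, -1.3]
opening: 0.0854
```

```bash
python3 -m handwheel '[1,0.2,3,0,0,0,0, 1,0.4,6,0,0,0,0, 1,0.5,9,0,0,0,0, 1,0.7,12,0,0,0,0, 1,0.9,15,0,0,0,0, 1,1.1,18,0,0,0,0, 1,1.3,21,0,0,0,0, 1,1.5,24,0,0,0,0, 1,1.6,27,0,0,0,0, 1,1.8,30,0,0,0,0]'
```

```text
clock: 11.78
ee_pos: [0.5155, -0.016, 0.0513]
tool_rot: [-3.141, 0.0, 1.51]
ft_force: [0.6, -2.0, -0.9]
opening: 0.0856
```

```bash
python3 -m handwheel '[1,0.2,2.5,0,0,0,0, 1,0.3,5,0,0,0,0, 1,0.4,7.5,0,0,0,0, 1,0.6,10,0,0,0,0, 1,0.7,12.5,0,0,0,0, 1,0.9,15,0,0,0,0, 1,1.0,17.5,0,0,0,0, 1,1.2,20,0,0,0,0]'
```

```text
clock: 12.45
ee_pos: [0.5167, 0.0042, 0.0513]
tool_rot: [-3.141, 0.0, 1.51]
ft_force: [0.4, -2.3, 0.4]
opening: 0.0857
```

```bash
python3 - <<'E'
from h import *
im,d=snap('scene','scene7')
cv2.imwrite('pics/c7.png',cv2.resize(im[90:290,190:450],None,fx=3,fy=3,interpolation=cv2.INTER_CUBIC)[:,:,::-1])
E
```

```text
(no output)
```

View pics/c7.png

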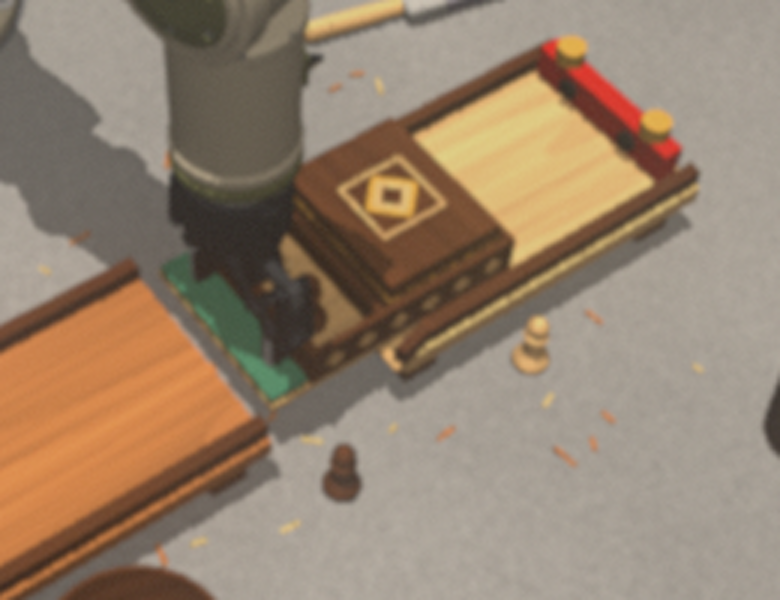

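The tail has cleared the polishing stand and the tray rides level on the packing stand, with the box and pieces in place. I keep pushing lightly.

```bash
python3 -m handwheel '[1,0.2,3,0,0,0,0, 1,0.4,6,0,0,0,0, 1,0.5,9,0,0,0,0, 1,0.7,12,0,0,0,0, 1,0.9,15,0,0,0,0, 1,1.1,18,0,0,0,0, 1,1.3,21,0,0,0,0, 1,1.5,24,0,0,0,0, 1,1.6,27,0,0,0,0, 1,1.8,30,0,0,0,0]'
```

```text
clock: 13.33
ee_pos: [0.5186, 0.0352, 0.0513]
tool_rot: [-3.141, -0.0, 1.511]
ft_force: [-0.4, -2.1, 0.2]
opening: 0.0852
```

```bash
python3 -m handwheel '[1,0.2,3,0,0,0,0, 1,0.4,6,0,0,0,0, 1,0.5,9,0,0,0,0, 1,0.7,12,0,0,0,0, 1,0.9,15,0,0,0,0, 1,1.1,18,0,0,0,0, 1,1.3,21,0,0,0,0, 1,1.5,24,0,0,0,0, 1,1.6,27,0,0,0,0, 1,1.8,30,0,0,0,0]'
```

```text
clock: 14.17
ee_pos: [0.5204, 0.0655, 0.0513]
tool_rot: [-3.141, -0.0, 1.511]
ft_force: [-0.2, -1.6, -0.3]
opening: 0.0853
```

```bash
python3 -m handwheel '[1,0.2,3,0,0,0,0, 1,0.4,6,0,0,0,0, 1,0.5,9,0,0,0,0, 1,0.7,12,0,0,0,0, 1,0.9,15,0,0,0,0, 1,1.1,18,0,0,0,0, 1,1.3,21,0,0,0,0, 1,1.5,24,0,0,0,0, 1,1.6,27,0,0,0,0, 1,1.8,30,0,0,0,0]'
```

```text
clock: 15.0
ee_pos: [0.5222, 0.0958, 0.0513]
tool_rot: [-3.142, -0.0, 1.511]
ft_force: [0.0, -2.0, -0.0]
opening: 0.0856
```

```bash
python3 -m handwheel '[1,0.2,3,0,0,0,0, 1,0.4,6,0,0,0,0, 1,0.5,9,0,0,0,0, 1,0.7,12,0,0,0,0, 1,0.9,15,0,0,0,0, 1,1.1,18,0,0,0,0, 1,1.3,21,0,0,0,0, 1,1.5,24,0,0,0,0, 1,1.7,27,0,0,0,0, 1,1.7,28,0,0,0,0]'; python3 - <<'E'
from h import *
im,d=snap('top','top8'); P=cloud('top',d); im2,_=snap('scene','scene8')
hsv=cv2.cvtColor(im,cv2.COLOR_RGB2HSV)
c=np.array([.505,-.16]);v=np.array([.0624,.998])
s=env.sense(); print(s['ee_pos'],s['ft_force'],(s['ee_pos'][:2]-c)@v)
a=cv2.resize(im[185:270,120:270],(750,425),interpolation=cv2.INTER_CUBIC)
cv2.imwrite('pics/c8.png',a[:,:,::-1])
E
```

```text
clock: 15.83
ee_pos: [0.5239, 0.1246, 0.0513]
tool_rot: [-3.142, -0.001, 1.511]
ft_force: [0.5, -1.4, 1.6]
opening: 0.0852
[0.52383243 0.12464538 0.05136308] [-0.1243416  -0.42279333 -0.98186409] 0.28525123290715754
```

View pics/c8.png

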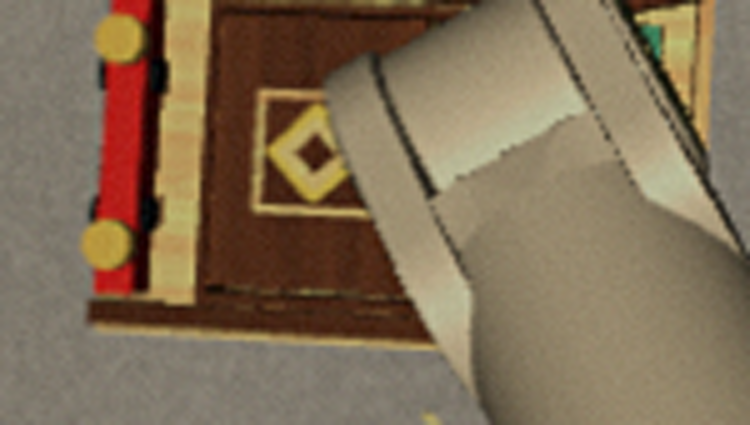

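The stop is in place with its pins at crop columns 155–165, and the tray has about 20–30 mm left to go. I'll go slowly, then creep.

```bash
python3 -m handwheel '[1,0.1,1.5,0,0,0,0, 1,0.2,3,0,0,0,0, 1,0.3,4.5,0,0,0,0, 1,0.4,6,0,0,0,0, 1,0.5,7.5,0,0,0,0, 1,0.6,9,0,0,0,0, 1,0.6,10.5,0,0,0,0, 1,0.7,12,0,0,0,0, 1,0.8,13,0,0,0,0]'; python3 -m handwheel '[1,0,0.5,0,0,0,0, 1,0.1,1,0,0,0,0]'; python3 -m handwheel '[1,0,0.5,0,0,0,0, 1,0.1,1,0,0,0,0]'; python3 -m handwheel '[1,0,0.5,0,0,0,0, 1,0.1,1,0,0,0,0]'
```

```text
clock: 16.68
ee_pos: [0.5246, 0.1379, 0.0513]
tool_rot: [-3.141, -0.001, 1.512]
ft_force: [-0.3, -2.8, -0.6]
opening: 0.0855
clock: 16.85
ee_pos: [0.5247, 0.139, 0.0514]
tool_rot: [-3.141, -0.001, 1.512]
ft_force: [-1.4, -2.5, 0.3]
opening: 0.0853
clock: 17.02
ee_pos: [0.5247, 0.14, 0.0513]
tool_rot: [-3.141, -0.001, 1.512]
ft_force: [-0.6, -2.2, 1.3]
opening: 0.0856
clock: 17.18
ee_pos: [0.5248, 0.141, 0.0514]
tool_rot: [-3.141, -0.001, 1.512]
ft_force: [-0.0, -2.2, 0.3]
opening: 0.0854
```

```bash
for i in 1; do python3 -m handwheel '[1,0,0.4,0,0,0,0, 1,0,0.7,0,0,0,0]'; python3 -m handwheel '[1,0.1,0.4,0,0,0,0, 1,0.1,0.7,0,0,0,0]'; python3 -m handwheel '[1,0,0.4,0,0,0,0, 1,0,0.7,0,0,0,0]'; python3 -m handwheel '[1,0.1,0.4,0,0,0,0, 1,0.1,0.7,0,0,0,0]'; done | grep -E 'clock|pos|force'
```

```text
clock: 17.35
ee_pos: [0.5249, 0.1418, 0.0514]
ft_force: [0.3, -2.6, 0.1]
clock: 17.52
ee_pos: [0.525, 0.1425, 0.0514]
ft_force: [-1.1, -2.0, -0.5]
clock: 17.68
ee_pos: [0.525, 0.1433, 0.0513]
ft_force: [0.1, -1.5, 0.1]
clock: 17.85
ee_pos: [0.5251, 0.144, 0.0513]
ft_force: [0.4, -1.1, 0.5]
```

```bash
{ python3 -m handwheel '[1,0,0.4,0,0,0,0, 1,0,0.7,0,0,0,0]'; python3 -m handwheel '[1,0.1,0.4,0,0,0,0, 1,0.1,0.7,0,0,0,0]'; python3 -m handwheel '[1,0,0.4,0,0,0,0, 1,0,0.7,0,0,0,0]'; python3 -m handwheel '[1,0.1,0.4,0,0,0,0, 1,0.1,0.7,0,0,0,0]'; } | grep -E 'clock|pos|force'
```

```text
clock: 18.02
ee_pos: [0.5251, 0.1448, 0.0514]
ft_force: [-0.3, -2.4, -0.2]
clock: 18.18
ee_pos: [0.5252, 0.1455, 0.0514]
ft_force: [-0.5, -2.3, 0.1]
clock: 18.35
ee_pos: [0.5252, 0.1463, 0.0514]
ft_force: [0.1, -1.9, -0.3]
clock: 18.52
ee_pos: [0.5253, 0.1471, 0.0513]
ft_force: [1.4, -3.0, 0.3]
```

```bash
{ python3 -m handwheel '[1,0,0.4,0,0,0,0, 1,0,0.7,0,0,0,0]'; python3 -m handwheel '[1,0.1,0.4,0,0,0,0, 1,0.1,0.7,0,0,0,0]'; python3 -m handwheel '[1,0,0.4,0,0,0,0, 1,0,0.7,0,0,0,0]'; python3 -m handwheel '[1,0.1,0.4,0,0,0,0, 1,0.1,0.7,0,0,0,0]'; } | grep -E 'clock|pos|force'
```

```text
clock: 18.68
ee_pos: [0.5253, 0.1479, 0.0513]
ft_force: [-0.7, -3.2, 0.6]
clock: 18.85
ee_pos: [0.5255, 0.1486, 0.0514]
ft_force: [-0.3, -1.5, 0.9]
clock: 19.02
ee_pos: [0.5255, 0.1494, 0.0513]
ft_force: [1.1, -2.3, 0.1]
clock: 19.18
ee_pos: [0.5255, 0.1502, 0.0513]
ft_force: [-0.2, -1.9, -0.7]
```

```bash
{ python3 -m handwheel '[1,0,0.4,0,0,0,0, 1,0,0.7,0,0,0,0]'; python3 -m handwheel '[1,0.1,0.4,0,0,0,0, 1,0.1,0.7,0,0,0,0]'; python3 -m handwheel '[1,0,0.4,0,0,0,0, 1,0,0.7,0,0,0,0]'; } | grep -E 'clock|pos|force'
```

```text
clock: 19.35
ee_pos: [0.5255, 0.151, 0.0513]
ft_force: [-0.0, -1.5, 0.4]
clock: 19.52
ee_pos: [0.5257, 0.1517, 0.0513]
ft_force: [0.1, -2.6, -0.0]
clock: 19.68
ee_pos: [0.5257, 0.1525, 0.0513]
ft_force: [-0.1, -2.4, -0.5]
```

```bash
{ python3 -m handwheel '[1,0,0.4,0,0,0,0, 1,0,0.7,0,0,0,0]'; python3 -m handwheel '[1,0.1,0.4,0,0,0,0, 1,0.1,0.7,0,0,0,0]'; python3 -m handwheel '[1,0,0.4,0,0,0,0, 1,0,0.7,0,0,0,0]'; } | grep -E 'clock|pos|force'; python3 - <<'E'
from h import *
im,d=snap('top','top9'); im2,d2=snap('scene','scene9')
a=cv2.resize(im2[85:185,300:440],(700,500),interpolation=cv2.INTER_CUBIC); cv2.imwrite('pics/c9.png',a[:,:,::-1])
for nm in('top0','top8','top9'):
    z=np.load(nm+'.npz'); H=cv2.cvtColor(z['im'],cv2.COLOR_RGB2HSV); m=((H[...,0]<5)|(H[...,0]>174))&(H[...,1]>200)&(H[...,2]>100); m[:190]=0; m[250:]=0; m[:,160:]=0
    print(nm,np.argwhere(m).mean(0),m.sum())
E
```

```text
clock: 19.85
ee_pos: [0.5257, 0.1526, 0.0513]
ft_force: [-0.6, -4.9, 2.5]
clock: 20.02
ee_pos: [0.5257, 0.1526, 0.0513]
ft_force: [-1.3, -7.0, 3.6]
clock: 20.18
ee_pos: [0.5257, 0.1526, 0.0513]
ft_force: [-2.4, -6.0, 2.2]
top0 [216.46590909 143.93181818] 264
top8 [216.61797753 143.93632959] 267
top9 [216.38610039 143.88030888] 259
```

```bash
python3 -c "
from rig import env
s=env.sense();print(s['tool_rot'],s['wrist_torque'],s['ft_force'],s['ee_pos'])"
```

```text
[-3.14089372e+00  1.49667472e-03  1.51069641e+00] [-1.13341538  0.40705724  0.24056218] [-1.95906567 -5.44000956  2.65175047] [0.52565604 0.15258784 0.05131998]
```

View pics/c9.png

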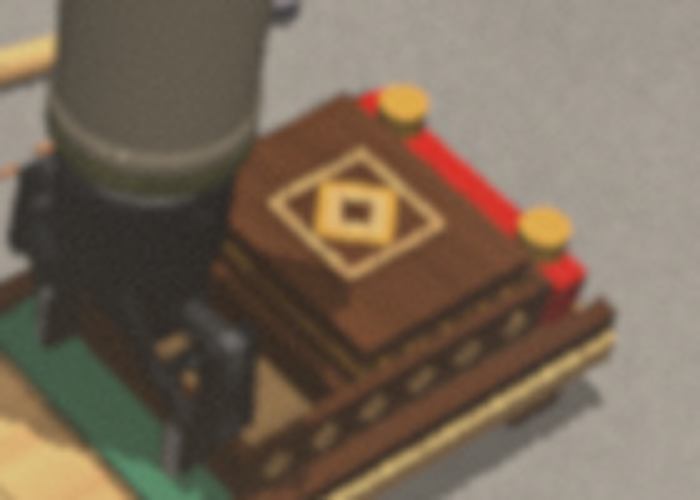

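The tray has stalled against the stop at TCP y = 152.6 mm with about 7 N of push (about 5 N on the stop), and the bar has not moved. The z torque shows the push comes mostly through the robot-side finger, so I squeeze gently on each side to seat both pins.

```bash
S='from rig import env
s=env.sense();print(s["tool_rot"].round(4),s["wrist_torque"].round(2),s["ft_force"].round(1),s["ee_pos"].round(5))'
python3 -m handwheel '[1,0,0.3,0,0,0,0.004, 1,0,0.4,0.1,0,0,0.008, 1,0,0.4,0.1,0,0,0.008]' >/dev/null; python3 -c "$S"; python3 -m handwheel '[1,0,0.4,0,0,0,0.006, 1,0,0.4,0,0,0,0.006, 1,0,0.4,0,0,0,0.006]' >/dev/null; python3 -c "$S"
```

```text
[-3.1407e+00  2.1000e-03  1.5179e+00] [-1.03  0.11 -0.22] [-1.7 -5.8  1.7] [0.52571 0.15232 0.05131]
[-3.1405e+00  2.7000e-03  1.5228e+00] [-1.    0.07 -0.25] [-1.1 -5.9  2.3] [0.52577 0.15206 0.05127]
```

Neither finger alone moves or turns the tray, so both pins bear. I release: back off a little, then go straight up.

```bash
python3 -m handwheel '[1,0,-0.3,0.1,0,0,-0.006, 1,-0.1,-1,0.3,0,0,-0.012, 1,-0.2,-2.5,0.6,0,0,-0.012, 1,-0.3,-5,1,0,0,-0.012, 1,-0.3,-6,3,0,0,-0.012, 1,-0.3,-6,8,0,0,-0.012, 1,-0.3,-6,16,0,0,-0.012, 1,-0.3,-6,28,0,0,-0.012]'; python3 -m handwheel '[1,0,0,20,0,0,0, 1,0,0,50,0,0,0, 1,0,0,85,0,0,0, 1,0,0,120,0,0,0, 1,0,-30,150,0,0,0, 1,0,-65,150,0,0,0, 1,0,-105,150,0,0,0, 1,0,-145,150,0,0,0, 1,0,-185,150,0,0,0, 1,0,-185,150,0,0,0]'; python3 -m handwheel '[1,0,-40,0,0,0,0, 1,0,-80,0,0,0,0, 1,0,-120,0,0,0,0, 1,0,-150,0,0,0,0, 1,0,-150,0,0,0,0]'; python3 - <<'E'
from h import *
im,d=snap('top','top10'); im2,d2=snap('scene','scene10'); P=cloud('top',d)
cv2.imwrite('pics/c10.png',cv2.resize(im2[80:330,100:460],None,fx=2.2,fy=2.2,interpolation=cv2.INTER_CUBIC)[:,:,::-1])
cv2.imwrite('pics/c11.png',cv2.resize(im[165:275,125:335],None,fx=3.7,fy=3.7,interpolation=cv2.INTER_CUBIC)[:,:,::-1])
for nm in('top0','top10'):
    z=np.load(nm+'.npz'); H=cv2.cvtColor(z['im'],cv2.COLOR_RGB2HSV); m=((H[...,0]<5)|(H[...,0]>174))&(H[...,1]>200)&(H[...,2]>100); m[:190]=0; m[250:]=0; m[:,160:]=0
    print(nm,np.argwhere(m).mean(0),m.sum())
H=cv2.cvtColor(im,cv2.COLOR_RGB2HSV); g=(H[...,0]>55)&(H[...,0]<95)&(H[...,1]>80); g[:170]=0;g[280:]=0
b=cv2.boxPoints(cv2.minAreaRect(np.argwhere(g)[:,::-1].astype(np.float32))); print(toplane('top',b,.0625).round(4).tolist(),np.median(P[g],0))
E
```

```text
clock: 21.45
ee_pos: [0.525, 0.146, 0.0796]
tool_rot: [-3.139, 0.003, 1.511]
ft_force: [1.1, -0.9, -0.1]
opening: 0.0857
clock: 22.28
ee_pos: [0.5247, -0.0491, 0.2306]
tool_rot: [-3.14, 0.007, 1.499]
ft_force: [-0.3, -1.5, -0.6]
opening: 0.0854
clock: 22.7
ee_pos: [0.5229, -0.2084, 0.2313]
tool_rot: [-3.14, 0.011, 1.488]
ft_force: [-1.1, -1.4, -0.3]
opening: 0.0855
top0 [216.46590909 143.93181818] 264
top10 [216.55762082 144.05204461] 269
[[0.451, 0.1667, 0.0625], [0.6248, 0.1643, 0.0625], [0.6156, -0.3309, 0.0625], [0.4406, -0.3245, 0.0625]] [0.51993066 0.14608626 0.06286489]
```

View pics/c10.png

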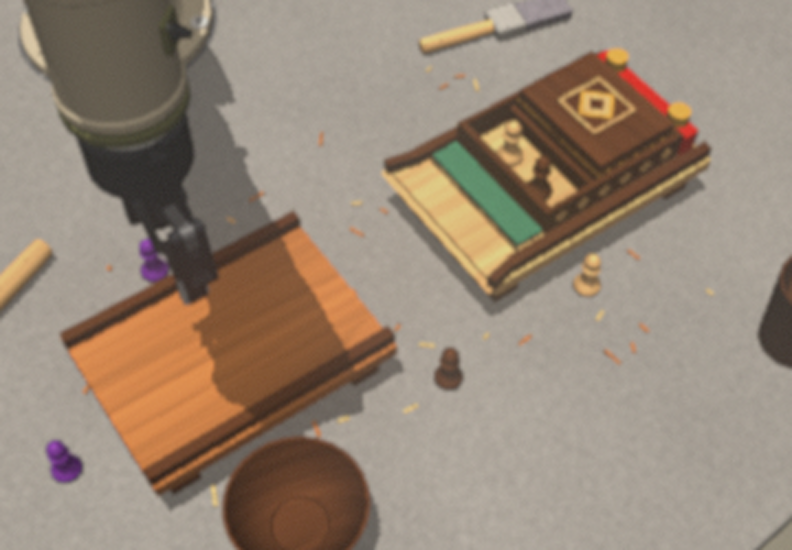

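View pics/c11.png

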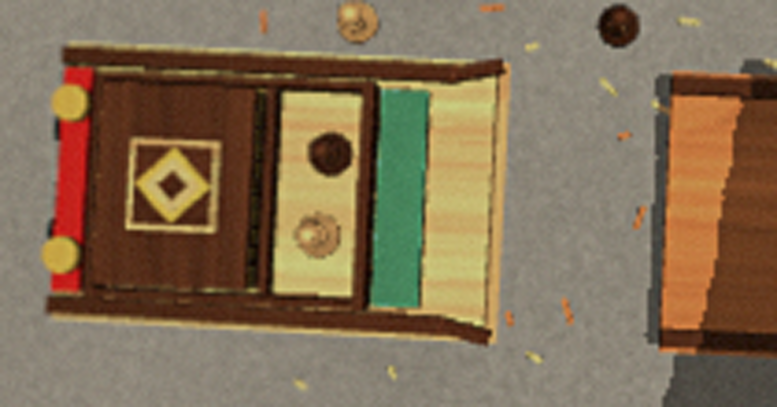

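```bash
python3 - <<'E'
from h import *
a=np.load('scene9.npz')['im'];b=np.load('scene10.npz')['im']
f=lambda i,r:cv2.cvtColor(i,cv2.COLOR_RGB2GRAY)[r].astype(np.float64)
for r in (np.s_[112:142,352:390],np.s_[98:140,374:412],np.s_[104:135,360:410]):
    x,y=f(a,r),f(b,r); w=cv2.createHanningWindow(x.shape[::-1],cv2.CV_64F)
    print(cv2.phaseCorrelate(x,y,w))
K,D,R,t=cam('scene')
p=cv2.projectPoints(np.array([[.53,.28,.106],[.53,.29,.106]]),cv2.Rodrigues(R)[0],t,K,D)[0]; print('px per 10mm +y',p[1]-p[0],p[0])
E
```

```text
((0.07034940924321376, 0.2988865099000968), 0.8431590079350094)
((-0.08101939976072714, 0.5666208828519999), 0.9107339157537234)
((-0.24768273902984106, 0.06912268415629796), 0.9239577604199357)
px per 10mm +y [[ 3.09403311 -1.95197188]] [[366.75917851 128.16822187]]
```

The scene looks right, but this correlation can't rule out that the tray was dragged back about 1 mm on release. I re-touch the wall with the tips held above the pad, so withdrawing cannot drag it.

```bash
python3 -m handwheel '[1,0,35,0,0.002,0,0.004, 1,0,71,0,0.004,0,0.008, 1,1,106,0,0.006,0,0.012, 1,1,142,0,0.008,0,0.016, 1,1,177,0,0.01,0,0.02, 1,2,212,0,0.011,0,0.023, 1,2,248,0,0.011,0,0.023, 1,2,284,0,0.011,0,0.023, 1,2,320,0,0.011,0,0.023, 1,2,352,0,0.011,0,0.023]'; python3 -m handwheel '[1,0,0,0,0,0,0, 1,0,0,0,0,0,0, 1,0,0,0,0,0,0]'
```

```text
clock: 23.63
ee_pos: [0.5251, 0.1561, 0.2327]
tool_rot: [-3.142, -0.005, 1.522]
ft_force: [0.5, 0.5, -0.8]
opening: 0.0851
clock: 23.88
ee_pos: [0.5245, 0.1572, 0.2334]
tool_rot: [3.141, -0.005, 1.525]
ft_force: [0.0, -1.2, 0.1]
opening: 0.0854
```

```bash
python3 -m handwheel '[1,0.7,-6,-5,-0.003,0,-0.007, 1,0.7,-12,-25,-0.005,0,-0.014, 1,0.7,-12,-45,-0.005,0,-0.014, 1,0.7,-12,-65,-0.005,0,-0.014, 1,0.7,-12,-85,-0.005,0,-0.014, 1,0.7,-12,-100,-0.005,0,-0.014, 1,0.7,-12,-110,-0.005,0,-0.014, 1,0.7,-12,-110,-0.005,0,-0.014, 1,0.7,-12,-110,-0.005,0,-0.014]'
```

```text
clock: 24.63
ee_pos: [0.5253, 0.1441, 0.1233]
tool_rot: [3.141, 0.0, 1.51]
ft_force: [-0.6, 0.2, 0.7]
opening: 0.0856
```

```bash
python3 -m handwheel '[1,0,0,-12,0,0,0, 1,0,0,-24,0,0,0, 1,0,0,-36,0,0,0, 1,0,0,-48,0,0,0, 1,0,0,-58,0,0,0, 1,0,0,-63,0,0,0, 1,0,0,-66,0,0,0, 1,0,0,-66,0,0,0, 1,0,0,-66,0,0,0]'
```

```text
clock: 25.38
ee_pos: [0.5255, 0.1443, 0.0575]
tool_rot: [3.141, 0.0, 1.51]
ft_force: [-0.6, 1.1, 0.9]
opening: 0.085
```

```bash
S='from rig import env
s=env.sense();print(s["tool_rot"].round(4),s["wrist_torque"].round(2),s["ft_force"].round(1),s["ee_pos"].round(5))'
python3 -m handwheel '[1,0,1,0,0,0,0, 1,0,2,0,0,0,0, 1,0,3,0,0,0,0, 1,0,4,0,0,0,0, 1,0,5,0,0,0,0, 1,0,6,0,0,0,0, 1,0,6,0,0,0,0]'>/dev/null; python3 -c "$S"; python3 -m handwheel '[1,0,0.4,0,0,0,0, 1,0,0.6,0,0,0,0]' >/dev/null; python3 -c "$S"; python3 -m handwheel '[1,0,0.4,0,0,0,0, 1,0,0.6,0,0,0,0]' >/dev/null; python3 -c "$S"; python3 -m handwheel '[1,0,0.4,0,0,0,0, 1,0,0.6,0,0,0,0]' >/dev/null; python3 -c "$S";python3 -m handwheel '[1,0,0.4,0,0,0,0, 1,0,0.6,0,0,0,0]' >/dev/null; python3 -c "$S"
```

```text
[ 3.1411e+00 -1.0000e-04  1.5099e+00] [-0.01  0.05 -0.05] [ 0.3 -0.3 -0.7] [0.52545 0.15062 0.05758]
[ 3.1411e+00 -2.0000e-04  1.5100e+00] [-0.02 -0.01  0.02] [-0.2  0.5 -0.2] [0.52543 0.15134 0.05757]
[ 3.1411e+00 -2.0000e-04  1.5101e+00] [-0.03  0.03 -0.  ] [-0.1  0.   0.7] [0.52542 0.15196 0.05754]
[ 3.1412e+00 -1.0000e-04  1.5100e+00] [-0.14 -0.02 -0.05] [ 0.6 -1.3  0.4] [0.52538 0.15254 0.05751]
[3.1413e+00 8.0000e-04 1.5097e+00] [-0.58  0.18  0.17] [-0.5 -2.5  1.1] [0.5254  0.15252 0.05748]
```

```bash
S='from rig import env
s=env.sense();print(s["tool_rot"].round(4),s["wrist_torque"].round(2),s["ft_force"].round(1),s["ee_pos"].round(5))'
python3 -m handwheel '[1,0,0.4,0,0,0,0, 1,0,0.6,0,0,0,0, 1,0,0.6,0,0,0,0]' >/dev/null; python3 -c "$S"
python3 -m handwheel '[1,0,-1,0,0,0,0, 1,0,-3,0,0,0,0, 1,0,-5,0,0,0,0, 1,0,-6,1,0,0,0, 1,0,-6,5,0,0,0, 1,0,-6,15,0,0,0, 1,0,-6,30,0,0,0, 1,0,-6,50,0,0,0, 1,0,-6,80,0,0,0, 1,0,-6,110,0,0,0]'; python3 -m handwheel '[1,0,0,30,0,0,0, 1,0,-20,60,0,0,0, 1,0,-50,80,0,0,0, 1,0,-85,80,0,0,0, 1,0,-120,80,0,0,0, 1,0,-155,80,0,0,0, 1,0,-190,80,0,0,0, 1,0,-220,80,0,0,0, 1,0,-220,80,0,0,0, 1,0,-220,80,0,0,0]'; python3 - <<'E'
from h import *
im,d=snap('top','top12'); im2,d2=snap('scene','scene12')
r=np.s_[160:280,120:270]; print('top diff vs top10',np.abs(im[r].astype(int)-np.load('top10.npz')['im'][r]).mean())
for nm in('top0','top10','top12'):
    z=np.load(nm+'.npz'); H=cv2.cvtColor(z['im'],cv2.COLOR_RGB2HSV); m=((H[...,0]<5)|(H[...,0]>174))&(H[...,1]>200)&(H[...,2]>100); m[:190]=0; m[250:]=0; m[:,160:]=0; print(nm,np.argwhere(m).mean(0))
cv2.imwrite('pics/c12.png',cv2.resize(im2[80:330,100:460],None,fx=2.2,fy=2.2,interpolation=cv2.INTER_CUBIC)[:,:,::-1])
E
```

```text
[3.1414e+00 1.6000e-03 1.5093e+00] [-0.75  0.17  0.18] [ 0.3 -4.   2.1] [0.5254  0.15252 0.05747]
clock: 27.72
ee_pos: [0.5248, 0.1468, 0.1691]
tool_rot: [-3.141, 0.001, 1.51]
ft_force: [1.0, -0.0, 0.1]
opening: 0.0853
clock: 28.55
ee_pos: [0.5247, -0.0753, 0.2498]
tool_rot: [-3.141, 0.002, 1.506]
ft_force: [0.9, 1.4, -0.5]
opening: 0.0851
top diff vs top10 8.007462962962963
top0 [216.46590909 143.93181818]
top10 [216.55762082 144.05204461]
top12 [216.66165414 143.94736842]
```

```bash
python3 - <<'E'
from h import *
a=np.load('top10.npz');b=np.load('top12.npz'); A=cloud('top',a['d']);B=cloud('top',b['d'])
for n,r in dict(box=np.s_[195:240,155:190],pieces=np.s_[200:235,205:218],pad=np.s_[195:240,228:236],bench=np.s_[160:180,210:300],bowl=np.s_[130:180,345:400]).items():
    print(n,[np.percentile(Z[r][...,2],[50,95,99]).round(3).tolist() for Z in(A,B)])
print(env.sense()['ft_force']); print(env.sign_off())
E
```

```text
box [[0.105, 0.108, 0.11], [0.105, 0.109, 0.11]]
pieces [[0.057, 0.106, 0.109], [0.057, 0.106, 0.109]]
pad [[0.063, 0.066, 0.068], [0.062, 0.066, 0.067]]
bench [[0.0, 0.035, 0.052], [0.0, 0.036, 0.052]]
bowl [[0.014, 0.054, 0.058], [0.033, 0.648, 0.651]]
[-0.24656512  0.43144294  0.35928707]
the job is handed in; nothing more can be done
None
```

The tray is across the gap, home against the stop's pins and released. I handed the job in at about 29 s of the 72 s allowed.

**How it went:** I pushed at about 20–40 mm/s with the open fingertips on the green pad. I leaned up to about 9 N across the gap, eased to about 0 N once the nose had landed, and crept the last 10 mm or so.

**Checks at the stop:**
- **Home:** The tray stalled at TCP y = 152.6 mm with up to 7 N of push. Pressing through either finger alone did not turn it, so both pins bear.
- **After release:** An image comparison could not rule out the tray being dragged back about 1 mm when I let go. I touched its rear wall again with the tips held above the pad. It stalled at 152.5 mm under 4 N without moving, so it was still home.
- **Stop:** The bar's image position stayed within about 0.2 px (roughly 0.5 mm) of where it started.
- **Load and bench:** After the release, pictures showed the box, both game pieces, the pawns and the bowl in place. Final depth readings over the box, game pieces and pawns were unchanged.

**Checks that failed or were limited:**
- The arm blocked the bowl in the final depth reading, so the bowl was last seen in place in the pictures after the first release.
- The picture-viewing limit was reached, so the last state was checked by numbers only.
- Force was read only at the end of each move, so brief peaks between readings were not seen.

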